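Find the unlocked cover of a bench power duct and reset the outlet

TASK

An outlet of the bench power duct has tripped, and of the four identical aluminium covers on top only the one over the tripped breaker is unlocked: press gently with the fingertips on the ribbed rear part of one cover after another until you find the one that rocks. Push that cover up and back until it stands upright or leans back, then push the reset button underneath fully in, leaving the cover open. Grip and lift nothing, do not force the locked covers, and leave the things standing around where they are.

Things in the scene. Friction and masses are not known exactly. Their poses are not given: they have to be found in the camera images.
- duct: bench power duct, fixed on the worktop: white box 440 mm long (y), 130 deep (x), deck 82 mm above the worktop (grey end caps 2 mm higher), four identical modules 104 mm apart, each topped by an aluminium cover 95 (x) by 86 (y) by 4 mm, flush in a 98 by 88 mm opening. Origin: centre of its underside; x to its rear (away from the robot), y to its left, z up.
- bay_1 (a point): press point of bay 1 (leftmost, the duct's +y end): on the deck, in the middle of the four black ribs of the cover's short rear part, 22 mm behind its pivot line. Axes as the duct's; does not move with the cover. The pivot runs along y at duct x = +18 mm, 2 mm under the deck; 34 mm of cover lie behind it, 60 mm in front. Pressing the rear of an unlocked cover down tips its front up.
- bay_2 (a point): press point of bay 2 (second from left): on the deck, in the middle of the four black ribs of the cover's short rear part, 22 mm behind its pivot line. Axes as the duct's; does not move with the cover. The pivot runs along y at duct x = +18 mm, 2 mm under the deck; 34 mm of cover lie behind it, 60 mm in front. Pressing the rear of an unlocked cover down tips its front up.
- bay_3 (a point): press point of bay 3 (third from left): on the deck, in the middle of the four black ribs of the cover's short rear part, 22 mm behind its pivot line. Axes as the duct's; does not move with the cover. The pivot runs along y at duct x = +18 mm, 2 mm under the deck; 34 mm of cover lie behind it, 60 mm in front. Pressing the rear of an unlocked cover down tips its front up.
- bay_4 (a point): press point of bay 4 (rightmost): on the deck, in the middle of the four black ribs of the cover's short rear part, 22 mm behind its pivot line. Axes as the duct's; does not move with the cover. The pivot runs along y at duct x = +18 mm, 2 mm under the deck; 34 mm of cover lie behind it, 60 mm in front. Pressing the rear of an unlocked cover down tips its front up.
- breaker_1 (a point): point of bay 1 14 mm under the deck (68 mm above the worktop) at duct x = -22 mm, 40 mm in front of the pivot line, below the front part of the cover. In the unlocked bay it is the middle of the top of the round white reset button (18 mm across) while popped out; the button moves straight down 6 mm; the collar round it (25 mm across) is 8 mm below this point.
- breaker_2 (a point): point of bay 2 14 mm under the deck (68 mm above the worktop) at duct x = -22 mm, 40 mm in front of the pivot line, below the front part of the cover. In the unlocked bay it is the middle of the top of the round white reset button (18 mm across) while popped out; the button moves straight down 6 mm; the collar round it (25 mm across) is 8 mm below this point.
- breaker_3 (a point): point of bay 3 14 mm under the deck (68 mm above the worktop) at duct x = -22 mm, 40 mm in front of the pivot line, below the front part of the cover. In the unlocked bay it is the middle of the top of the round white reset button (18 mm across) while popped out; the button moves straight down 6 mm; the collar round it (25 mm across) is 8 mm below this point.
- breaker_4 (a point): point of bay 4 14 mm under the deck (68 mm above the worktop) at duct x = -22 mm, 40 mm in front of the pivot line, below the front part of the cover. In the unlocked bay it is the middle of the top of the round white reset button (18 mm across) while popped out; the button moves straight down 6 mm; the collar round it (25 mm across) is 8 mm below this point.
- cover_c (a joint): angle of the one cover that is not locked; it may be in any of the four bays. 0 = shut and flush, grows as its front rises, 1.57 = upright, 1.85 = leaning back on its stop. Its hinge is stiff enough (about 0.03 N m) for it to stay at any angle where it is left; about 2 to 5 N on its rear part rocks it. Smooth sheet metal, but its raised edge may jam on a finger that pushes level while it is lower than 30 degrees: rock it well, or follow its arc.
- cover_a (a joint): angle of one of the three locked covers (in any bay): 0 = shut. Its lock holds with a stiff spring (12 N m/rad): 8 N on its rear part gives way by under 0.5 mm. Beyond 0.06 rad, some 33 N on its ribs, counts as forced.
- cover_b (a joint): angle of one of the three locked covers (in any bay): 0 = shut. Its lock holds with a stiff spring (12 N m/rad): 8 N on its rear part gives way by under 0.5 mm. Beyond 0.06 rad, some 33 N on its ribs, counts as forced.
- cover_d (a joint): angle of one of the three locked covers (in any bay): 0 = shut. Its lock holds with a stiff spring (12 N m/rad): 8 N on its rear part gives way by under 0.5 mm. Beyond 0.06 rad, some 33 N on its ribs, counts as forced.
- reset_button (a joint): travel of the reset button under the unlocked cover: 0 = popped out (tripped), 0.006 m = fully in. It takes 3 N and stays where it is pushed.
- vial_blue: bystander to be left alone: screw-cap vial with a blue cap, 25 across, 60 high (mm); origin at the centre of its underside.
- vial_red: bystander to be left alone: screw-cap vial with a red cap, 25 across, 60 high (mm); origin at the centre of its underside.
- crucible: bystander to be left alone: white porcelain crucible, 48 across, 36 high (mm); origin at the centre of its underside.
- tin: bystander to be left alone: round aluminium soil tin with lid, 64 across, 30 high (mm); origin at the centre of its underside.
- spatula: bystander to be left alone: double-ended steel spatula, 174 long, 8 high, lying (mm); origin at the centre of its underside.
- marker: bystander to be left alone: white felt marker with a black cap, 134 long, 18 high, lying (mm); origin at the centre of its underside.

How it is judged:
On the way, in this order (a step that is already met when the one before it is completed fails the run):
1. the unlocked cover has been found and rocked (value of joint cover_c above 0.15 rad), for 0.1 s.
2. it has been pushed open until it stands upright or leans back (value of joint cover_c above 1.4 rad and value of joint reset_button below 0.003 m), for 0.2 s.
3. the reset button has been pushed in (value of joint reset_button above 0.0045 m), for 0.1 s.
At the end, for the whole second after the job is handed in: the unlocked cover stands open at 1.4 rad (80 degrees) or more, the reset button is in by more than 4.5 of its 6 mm, the three locked covers are shut (under 0.02 rad), and each of the six small things stands within 20 mm of where it was (value of joint cover_c above 1.4 rad and value of joint reset_button above 0.0045 m and value of joint each of cover_a, cover_b, cover_d below 0.02 rad and distance of each of vial_blue, vial_red, crucible, tin, spatula, marker from where it was at the start of the episode below 0.02 m); the robot touches nothing.
It fails at once if a locked cover was forced (turned beyond 0.06 rad, about 33 N on its ribs) (value of joint any of cover_a, cover_b, cover_d above 0.06 rad).
It fails at once if one of the small things standing around was lifted, carried or pushed more than 20 mm (distance of any of vial_blue, vial_red, crucible, tin, spatula, marker from where it was at the start of the episode above 0.02 m).
It fails at once if the upright cover was pinched between the fingers instead of pushed (the grasp point came into the plane of the upright cover, near its free edge) (value of joint cover_c between 1.48 and 1.6 rad and x of the grasp point in the frame of duct between 0.015 and 0.022 m and z of the grasp point in the frame of duct between 0.112 and 0.15 m).
It also fails if it takes over 58 s, if anything falls off the work surface, if the arm or the gripper's body presses on something with over 40 N, if the wrist force passes 120 N, or if a joint passes its speed limit or range.

ROBOT

A 6-joint arm with a two-finger parallel gripper is mounted at the origin on a cart in front of the work surface, level with it; the furniture and walls round the work are solid. World frame = base frame: x ahead of the robot, y to its left, z up, the work surface at z = 0. Lengths are in m, angles in rad, forces in N, time in s.
With the tool pointing down it reaches from about 0.325 to 0.775 m from the base axis. Payload 5.5 kg.
Tool frame: the origin (TCP) lies between the finger pads; the fingertips stand 8 mm ahead of it and the grasp point (between the pads) lies 11 mm behind it (tcp_to_tips is the distance from the TCP to the fingertips, in m); z points along the fingers, y is the direction in which the jaws open and shut (so a half turn about z gives the same grasp; the last joint's range is limited). The gripper opens to 88 mm and grips with 3 to 60 N. Pads are 20 mm wide; open, the fingers measure 115 mm over their backs; the gripper's body (75 mm by 178 mm) begins 61 mm behind the grasp point.
Start: joints at [1.155, 0.091, 1.231, -0, 1.82, -0.057], TCP at [0.211, 0.562, 0.231] pointing down, gripper open.
Joint ranges: [-2.87, 2.87], [-0.86, 2.18], [0.17, 2.46], [-1.51, 4.65], [0.06, 2.69], [-2.65, 2.65]. Speed limits (rad/s): [2.57, 2.57, 3.01, 3.14, 3.14, 3.14].

INTERFACE

Orientations are given as a unit quaternion [w, x, y, z].
In Python, from bench import * gives the robot as it stands. Calls block until the motion is done:
- move_to(position, orientation): joint-space move of the TCP to a pose.
- move_l(position, speed=0.15, orientation=None): straight line of the TCP; orientation=None keeps the orientation; speed is the mean speed in m/s.
- movej(angles): joint-space move.
- gripper_open() and close(): open the fingers fully, or close them until they stop; the grip force is fixed at half the most.
- hold(seconds).
- inverse_kinematics(position, orientation): joint angles nearest the present ones, or None.
- state(): the state.
- get_image(name): name is "scene" or "side" or "wrist"; returns a dict with "frame" (480x640x3 uint8, blue, green, red), "depth" (480x640 float32, m along the optical axis (not along the pixel's ray), 0 where there is no reading), "camera_matrix" (3x3 intrinsics, pixels), "k1" (the pictures are not rectified: a ray, as slopes to the right and down, at radius r is drawn at 1 + k1 r^2 times it, then the intrinsics apply), "view" (4x4, takes a point from world to camera coordinates). Camera axes: x right, y up, looking along -z (the intrinsics and any distortion apply to the point x, -y, -z); pixel columns grow to the right and rows downward; lengths in m; the calibration is good to about 2 mm. A picture is of the moment at which its call begins.
A pose or a line that the arm cannot do raises IKError and nothing moves.
- job_done(): hands the job in, once; it reports no verdict.
The state is a dict: "time": time; "joint_pos": joint angles; "dq": joint speeds; "joint_torque": joint torques, N m; "ee_pos": TCP position; "ee_rot": TCP orientation; "ft_force": force on the tool from outside, world axes, zero at the start; "moment": the same for the moment, N m; "finger_gap": finger opening in m.
Only numpy, scipy, OpenCV 4.12 (cv2) and the standard library are available. Lean on these libraries where they do the work, as an engineer would, in place of code of your own. Each camera call takes 0.05 s, during which the arm holds its last target.

## Working session

There is one attempt and no reset: what is moved stays moved. The work goes in short steps, each a Python script; the robot and the scene stay as the last script left them, time stands still between calls to the robot, and variables do not carry over. Pictures are saved under pics/ and viewed, and the job is handed in when it is done.

```bash
ls; mkdir -p pics
python3 - <<'E'
from bench import *
import cv2,numpy as np
s=state();print(s)
for n in("scene","side","wrist"):
    im=get_image(n);cv2.imwrite(f"pics/a_{n}.png",im["frame"]);np.savez(f"a_{n}.npz",**im)
    print(n,im["camera_matrix"].tolist(),im["k1"],im["view"].tolist())
E
```

```text
pics
{'time': 0.0, 'joint_pos': array([ 1.15531851e+00,  9.18443884e-02,  1.23187064e+00, -2.73644091e-05,
        1.81977263e+00, -5.66995502e-02]), 'dq': array([ 0.00152705, -0.00047336, -0.00063186, -0.00066691,  0.0010946 ,
        0.00028436]), 'joint_torque': array([ 6.63153860e-04, -4.46438420e+01, -4.06457806e+01,  6.96351682e-02,
        2.88690173e-02, -1.73382259e-04]), 'ee_pos': array([0.21057835, 0.56154311, 0.22952413]), 'ee_rot': array([-2.08726417e-04,  1.78431768e-01,  9.83951831e-01, -9.24319888e-04]), 'ft_force': array([-0.26197146, -0.54689259, -0.23351375]), 'moment': array([0.01629566, 0.01670412, 0.03817043]), 'finger_gap': 0.087972480467055}
scene [[591.2331636378681, 0.0, 316.9469675338231], [0.0, 591.2331636378681, 240.8476341947188], [0.0, 0.0, 1.0]] -0.11710861487490705 [[0.6793985697116999, -0.7337691349603717, -0.0006633650610869049, -0.3761018141325125], [0.3643123927605077, 0.3365326740738394, 0.8683445397777455, -0.21707093063062224], [-0.6369411777823839, -0.5901937104546428, 0.4959610067182411, -0.9038867983372112], [0.0, 0.0, 0.0, 1.0]]
side [[469.6680531353751, 0.0, 316.3952687365088], [0.0, 469.6680531353751, 252.3645080853491], [0.0, 0.0, 1.0]] -0.1136338329353792 [[-0.9711167173730504, 0.23833543089988996, -0.011337707720475165, 0.47106370822716526], [-0.21386594221619457, -0.8483768974654631, 0.48427058408172413, -0.00809194097528098], [0.10580018902899219, 0.4727080094779849, 0.8748448192547013, -0.9536069821583145], [0.0, 0.0, 0.0, 1.0]]
wrist [[426.45905306470047, 0.0, 314.95270420925635], [0.0, 426.45905306470047, 237.66374654026592], [0.0, 0.0, 1.0]] -0.09057500000821479 [[0.35242807559615663, 0.9358373116962745, -0.0017255632940462692, -0.597462621748974], [-0.907733993351023, 0.34139496451656337, -0.24386159090299803, 0.02926254436984525], [-0.2276256770370961, 0.08751002365344526, 0.9698085104357348, -0.39007864200241404], [0.0, 0.0, 0.0, 1.0]]
```

View pics/a_scene.png

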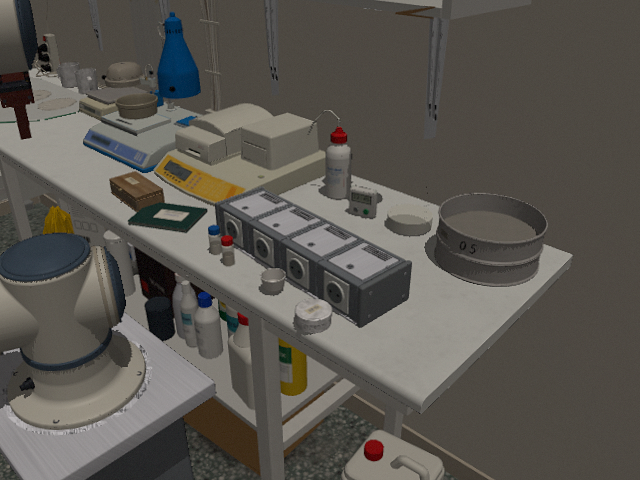

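View pics/a_side.png

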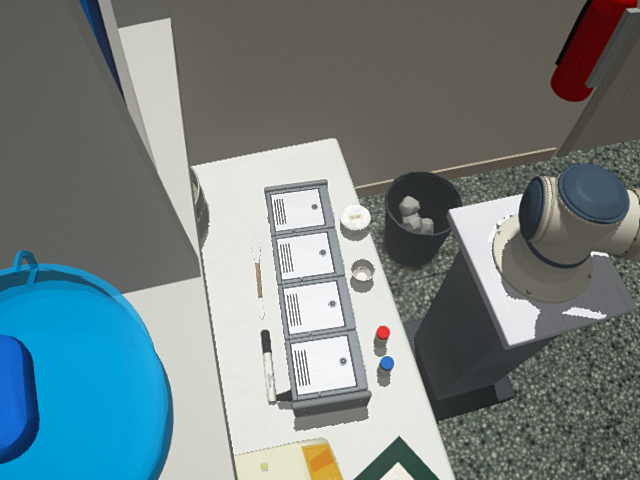

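View pics/a_wrist.png

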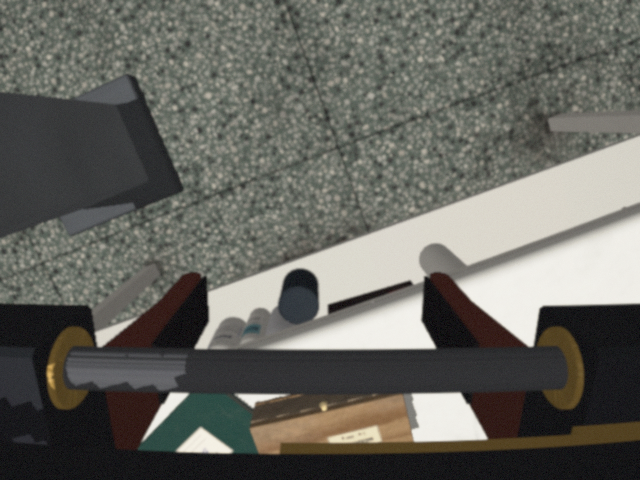

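The side view (camera y up is world −y) shows the duct from above at about columns 265–370 and rows 180–415. Bay 1 is at the bottom. The four covers have their ribs on the left, which is the rear. Vials are at (383,332) and (387,363), the crucible at (362,270), the tin at (355,218), the spatula at (258,280) and the marker at (267,367).

```bash
cat > h.py <<'E'
import cv2,numpy as np
def und(im,uv):
    K=im["camera_matrix"];k1=float(im["k1"])
    return cv2.undistortPoints(np.float64(uv).reshape(-1,1,2),K,np.array([k1,0,0,0,0])).reshape(-1,2)
def ray(im,uv):
    p=und(im,uv);V=im["view"];R=V[:3,:3];c=-R.T@V[:3,3]
    d=np.c_[p[:,0],-p[:,1],-np.ones(len(p))]@R
    return c,d
def onz(im,uv,z):
    c,d=ray(im,uv);return c+d*((z-c[2])/d[:,2])[:,None]
def proj(im,P):
    V=im["view"];q=np.atleast_2d(P)@V[:3,:3].T+V[:3,3]
    x=q[:,0]/-q[:,2];y=-q[:,1]/-q[:,2];r=1+float(im["k1"])*(x*x+y*y)
    K=im["camera_matrix"];return np.c_[K[0,0]*x*r+K[0,2],K[1,1]*y*r+K[1,2]]
E
python3 - <<'E'
from h import *
im=dict(np.load("a_side.npz"))
g=im["frame"];hs=cv2.cvtColor(g,cv2.COLOR_BGR2HSV)
m=((hs[...,2]>195)).astype(np.uint8)*255
cv2.imwrite("pics/b.png",cv2.resize(np.hstack([g[170:425,230:400],cv2.cvtColor(m,cv2.COLOR_GRAY2BGR)[170:425,230:400]]),None,fx=2.3,fy=2.3,interpolation=cv2.INTER_NEAREST))
n,l,st,ce=cv2.connectedComponentsWithStats(m)
for i in range(1,n):
    if st[i,4]>30 and 240<ce[i,0]<400 and ce[i,1]>170:
        w=onz(im,ce[i],.082)[0];print(st[i],ce[i].round(1),w.round(4))
d=im["depth"]
for uv in [(318,210),(305,250),(315,300),(325,360),(300,365),(225,300)]:
    c,dd=ray(im,[uv]);R=im["view"][:3,:3];z=d[uv[1],uv[0]];print(uv,(c+dd*z).round(4))
E
```

```text
[  192   139   263   341 38722] [301.1 327.4] [0.5247 0.0561 0.082 ]
[ 271  189   53   42 1536] [298.4 209.4] [ 0.4758 -0.1816  0.082 ]
[ 277  233   57   46 1829] [306.  255.5] [ 0.4847 -0.078   0.082 ]
[ 284  282   60   52 2198] [314.5 307.2] [0.4938 0.0255 0.082 ]
[ 291  336   65   59 2632] [324.1 364.6] [0.5025 0.1284 0.082 ]
[380 463  33  17 301] [396.8 473.7] [0.4379 0.3191 0.082 ]
(318, 210) [[ 0.4387 -0.1718  0.0806]]
(305, 250) [[ 0.4839 -0.0899  0.082 ]]
(315, 300) [[0.4895 0.0113 0.0792]]
(325, 360) [[0.4991 0.121  0.0812]]
(300, 365) [[0.5412 0.1193 0.0816]]
(225, 300) [[ 0.6537 -0.0647 -0.0008]]
```

View pics/b.png

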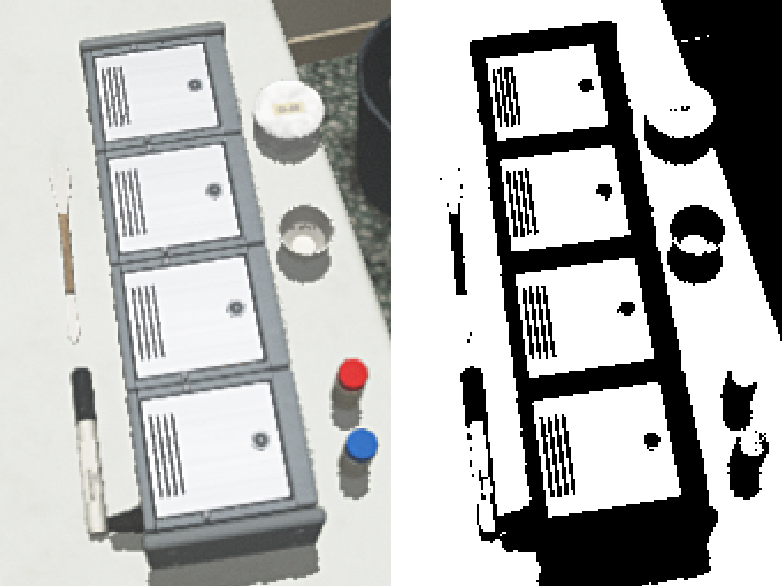

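```bash
cat >> h.py <<'E'
def fit():
    im=dict(np.load("a_side.npz"))
    m=(im["frame"].max(2)>195).astype(np.uint8)*255
    cs,_=cv2.findContours(m,cv2.RETR_LIST,cv2.CHAIN_APPROX_NONE)
    out=[]
    for c in cs:
        b=cv2.boundingRect(c)
        if 1200<cv2.contourArea(c)<4000 and 260<b[0]<300 and 180<b[1]<345:
            w=onz(im,c.reshape(-1,2),.082)[:,:2]
            r=cv2.minAreaRect((w*1000).astype(np.float32)); out.append((np.array(r[0])/1000,r[1],r[2]))
    out.sort(key=lambda o:-o[0][1]); return out
E
python3 - <<'E'
from h import *
o=fit()
for a in o: print(a)
C=np.array([a[0] for a in o]);print(np.linalg.norm(np.diff(C,axis=0),axis=1))
yv=C[0]-C[3];yv/=np.linalg.norm(yv);xv=np.array([yv[1],-yv[0]]);yaw=np.arctan2(-yv[0],yv[1])
org=C.mean(0)-xv*0.005   # cover centre duct x = (52-42)/2
print("yaw",yaw,"org",org)
im=dict(np.load("a_scene.npz"))
P=[]
for b in range(4):
    for dx,z in((.04,.082),(.018,.082),(-.042,.082)): P.append([*(org+xv*dx+yv*(.156-.104*b)),z])
for ex in(-.065,.065):
    for ey in(-.22,.22): P.append([*(org+xv*ex+yv*ey),.083])
for n in("scene","side"):
    im=dict(np.load(f"a_{n}.npz"));g=im["frame"].copy();g=cv2.resize(g,None,fx=3,fy=3,interpolation=cv2.INTER_CUBIC)
    for p in proj(im,P): cv2.circle(g,tuple(np.int32(p*3+1)),3,(0,0,255),-1)
    g=g[540:1000,600:1260] if n=="scene" else g[530:1260,750:1150]
    s=min(1,590/g.shape[0]);cv2.imwrite(f"pics/c_{n}.png",cv2.resize(g,None,fx=s,fy=s))
im=dict(np.load("a_scene.npz"))
for uv in[(338,170),(340,138),(330,118),(362,205),(408,220),(490,240)]:
    c,d=ray(im,[uv]);print(uv,(c+d*im["depth"][uv[1],uv[0]]).round(3))
E
```

```text
(array([0.50492511, 0.12687167]), (85.63908386230469, 94.40948486328125), 85.21353149414062)
(array([0.49612213, 0.02378217]), (85.0354995727539, 93.9576416015625), 85.05692291259766)
(array([ 0.48715973, -0.07967825]), (84.54501342773438, 93.795654296875), 85.06704711914062)
(array([ 0.47837122, -0.1833326 ]), (84.87709045410156, 93.87308502197266), 85.15606689453125)
[0.10346467 0.10384788 0.10402625]
yaw -0.08539315003342954 org [ 0.48666277 -0.02766281]
(338, 170) [[0.764 0.126 0.078]]
(340, 138) [[0.772 0.128 0.157]]
(330, 118) [[0.903 0.276 0.142]]
(362, 205) [[0.73  0.021 0.031]]
(408, 220) [[ 0.74  -0.101  0.032]]
(490, 240) [[ 0.67  -0.33   0.098]]
```

View pics/c_scene.png

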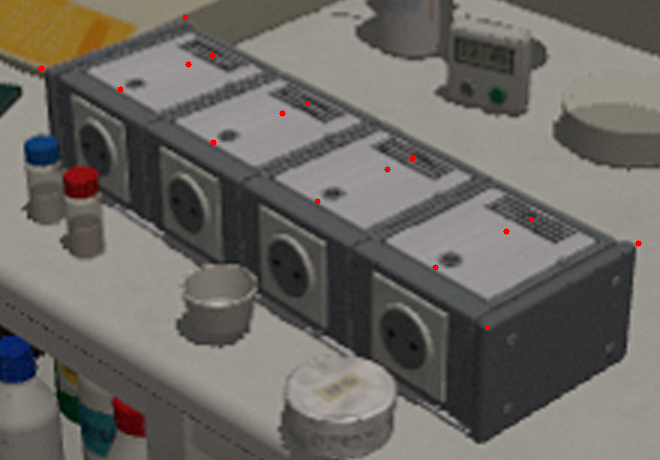

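View pics/c_side.png

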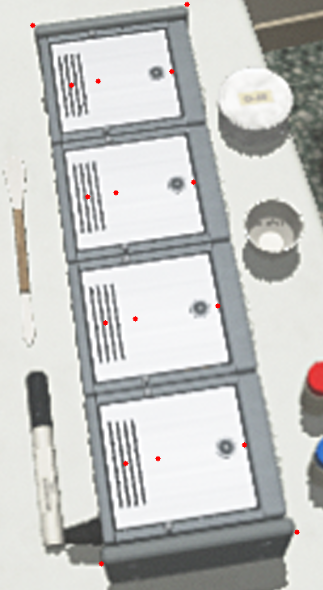

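Cover sizes come out at 94×85 mm with 104 mm spacing, which matches the description, and the scene view agrees to about 2–3 mm. Next I close the gripper and probe bay 1.

```bash
cat > r.py <<'E'
from bench import *
import numpy as np
yaw=-0.0854;org=np.array([.4866,-.0277])
xv=np.array([np.cos(yaw),np.sin(yaw)]);yv=np.array([-np.sin(yaw),np.cos(yaw)])
Q=[0,-np.sin(yaw/2),np.cos(yaw/2),0]
BY=[.156,.052,-.052,-.156]
def W(dx,dy,ztip): return [*(org+xv*dx+yv*dy),ztip+.008]
def duct():
    s=state();p=s["ee_pos"];d=p[:2]-org;return np.array([d@xv,d@yv,p[2]-.008])
def fz(n=3):
    v=[]
    for _ in range(n): v.append(state()["ft_force"]); hold(.01)
    return np.mean(v,0)
def probe(b,dx=.038,start=.088):
    move_l(W(dx,BY[b-1],start),.15); hold(.15); f0=fz(); z=start; zc=None
    while z>.068:
        z-=.0005; move_l(W(dx,BY[b-1],z),.02); f=(fz(2)-f0)[2]; t=duct()[2]
        if zc is None and f>1.2: zc=t
        if zc is not None: print(f"{z:.4f} {t:.4f} {f:.2f}")
        if f>7: return "locked",zc
        if zc and t<zc-.003: return "FREE",zc
    return "none",zc
E
python3 - <<'E'
from r import *
close()
move_to(W(.038,BY[0],.222),Q)
move_l(W(.038,BY[0],.11),.25)
print(state()["finger_gap"],duct(),state()["time"])
r=probe(1);print(r,duct(),state()["time"])
move_l(W(.038,BY[0],.097),.15)
E
```

```text
0.0002776319651701536 [0.03821907 0.15651859 0.11114298] 4.0583
0.0820 0.0823 2.28
0.0815 0.0822 5.49
0.0810 0.0821 6.38
0.0805 0.0821 8.62
('locked', np.float64(0.08230488073869033)) [0.03813455 0.15604362 0.08206889] 8.5333
```

Bay 1 is locked, with the deck at 0.082 as expected. I'll go on to the next bays.

Run:
```python
from r import *
for b in (2,3,4):
    move_l(W(.038,BY[b-1],.097),.2)
    r=probe(b,start=.085);print(b,r,duct(),state()["time"])
    if r[0]!="locked": break
    move_l(W(.038,BY[b-1],.097),.15)
```

```text
0.0820 0.0823 1.91
0.0815 0.0818 3.61
0.0810 0.0812 3.83
0.0805 0.0806 4.13
0.0800 0.0800 3.23
0.0795 0.0795 4.10
0.0790 0.0790 3.82
2 ('FREE', np.float64(0.08225949608731112)) [0.03808088 0.05200688 0.07899104] 13.0833
```

Bay 2 yields at a steady force of about 4 N, so it is the unlocked one. I'll rock it deeper.

Run:
```python
from r import *
import cv2
f0=np.array([0,0,0])
for z in np.arange(.077,.0635,-.002):
    move_l(W(.038,BY[1],z),.04); f=state()["ft_force"]; print(f"{z:.3f} {duct().round(4)} {f.round(1)}")
    if np.abs(f).max()>12: break
move_l(W(.038,BY[1],.15),.2)
print(state()["time"])
for n in("scene","side"):
    im=get_image(n);cv2.imwrite(f"pics/d_{n}.png",cv2.resize(im["frame"][160:340,180:430] if n=="scene" else im["frame"][170:420,220:420],None,fx=2.3,fy=2.3))
```

```text
0.077 [0.0378 0.052  0.0768] [2.5 0.  4.7]
0.075 [0.0379 0.052  0.0748] [ 0.5 -0.5  3.8]
0.073 [0.038  0.052  0.0727] [1.5 0.1 2. ]
0.071 [0.0379 0.052  0.0706] [ 1.7 -0.1  1.9]
0.069 [0.0378 0.052  0.0686] [2.  0.1 0.4]
0.067 [0.0378 0.052  0.0666] [ 1.4 -0.5  0.9]
0.065 [0.0378 0.052  0.0647] [ 1.1 -0.5  0.3]
15.4083
```

View pics/d_scene.png

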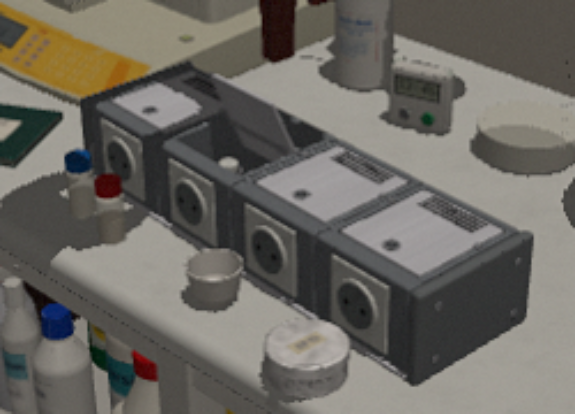

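View pics/d_side.png

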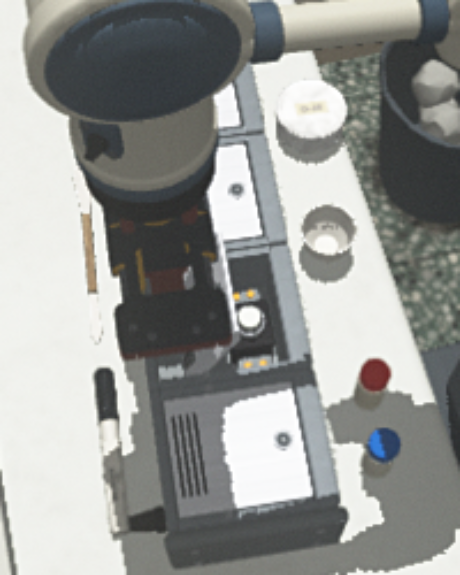

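The cover stands at about 60° with the white reset button visible under it. I'll go round to the front and push the cover back.

Run:
```python
from r import *
import cv2
move_l(W(-.045,BY[1],.155),.25)
move_l(W(-.045,BY[1],.100),.2); hold(.1); f0=fz()
for x in np.r_[-.03,-.024,np.arange(-.018,.0121,.003)]:
    move_l(W(x,BY[1],.100),.05); f=state()["ft_force"]-f0; print(f"{x:.3f} {duct().round(4)} {f.round(1)}")
    if np.abs(f).max()>9: break
move_l(W(-.04,BY[1],.100),.2)
move_l(W(-.04,BY[1],.15),.2)
print(state()["time"])
for n in("scene","side"):
    im=get_image(n);cv2.imwrite(f"pics/e_{n}.png",cv2.resize(im["frame"][160:340,180:430] if n=="scene" else im["frame"][170:420,220:420],None,fx=2.3,fy=2.3))
```

```text
-0.030 [-0.0298  0.052   0.1   ] [ 0.2 -0.  -1.2]
-0.024 [-0.0239  0.052   0.0999] [-0.2  0.6 -0.5]
-0.018 [-0.0178  0.052   0.1   ] [ 0.7 -0.2 -1.2]
-0.015 [-0.0149  0.052   0.1   ] [-0.9  0.8 -0.8]
-0.012 [-0.0118  0.052   0.1   ] [ 0.2 -0.3 -1. ]
-0.009 [-0.0088  0.052   0.1   ] [-0.5 -0.3 -1. ]
-0.006 [-0.0058  0.052   0.1   ] [-0.2  0.5  0.1]
-0.003 [-0.0028  0.052   0.1   ] [ 0.  -0.2 -0.5]
-0.000 [0.0002 0.052  0.1   ] [-0.7  0.3 -1. ]
0.003 [0.0031 0.052  0.1   ] [-0.5  0.9 -0.7]
0.006 [0.0062 0.052  0.1   ] [-0.8  0.6 -0.7]
0.009 [0.0091 0.052  0.0999] [-0.5  0.1 -0.5]
0.012 [0.0107 0.052  0.0998] [-7.6  0.1  1.1]
20.8333
```

View pics/e_scene.png

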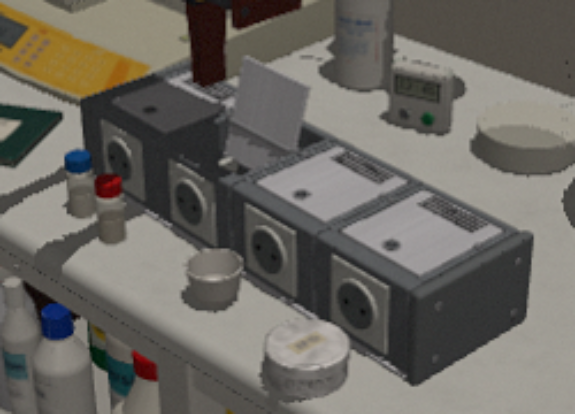

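View pics/e_side.png

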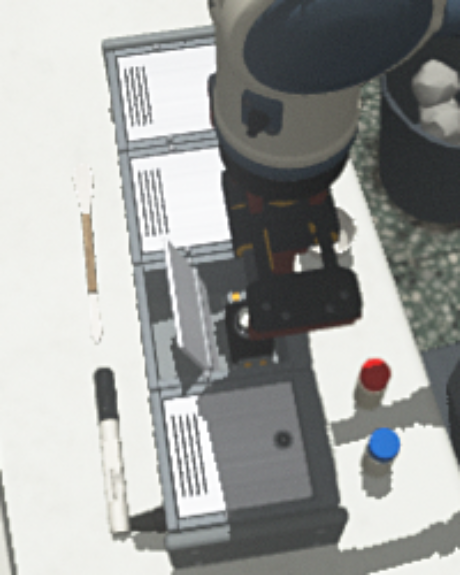

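The cover leans back against its stop: the force rose at x≈0.011, where a 1.85 rad lean predicts it. Now I press the button.

Run:
```python
from r import *
import cv2
move_l(W(-.022,BY[1],.12),.15)
move_l(W(-.022,BY[1],.072),.1); hold(.1); f0=fz()
for z in np.arange(.070,.0589,-.001):
    move_l(W(-.022,BY[1],z),.03); hold(.03); f=fz(2)-f0; print(f"{z:.4f} {duct().round(4)} {f.round(1)}")
    if f[2]>14: break
hold(.15)
move_l(W(-.022,BY[1],.14),.15)
move_l(W(-.10,BY[1],.19),.2)
move_l(W(-.10,BY[3],.24),.25)
print(state()["time"])
for n in("scene","side"):
    im=get_image(n);np.savez(f"f_{n}.npz",**im);cv2.imwrite(f"pics/f_{n}.png",cv2.resize(im["frame"][160:340,180:430] if n=="scene" else im["frame"][170:420,220:420],None,fx=2.3,fy=2.3))
```

```text
0.0700 [-0.022   0.052   0.0701] [-0.1 -0.   0.5]
0.0690 [-0.022  0.052  0.069] [ 0.6 -1.  -0.6]
0.0680 [-0.0219  0.052   0.0681] [-0.8 -0.4  1.6]
0.0670 [-0.0219  0.052   0.0672] [-0.3 -0.8  2.2]
0.0660 [-0.0219  0.052   0.066 ] [ 0.3 -0.5  1.5]
0.0650 [-0.0219  0.052   0.0649] [ 1.  -0.6  1.6]
0.0640 [-0.0219  0.052   0.0639] [ 1.8 -0.   1.9]
0.0630 [-0.022   0.052   0.0629] [ 1.1 -0.3  1.1]
0.0620 [-0.0219  0.052   0.0624] [-0.1 -0.2  5.3]
0.0610 [-0.0218  0.052   0.0623] [-1.8  0.2 10.1]
0.0600 [-0.0218  0.052   0.0622] [-5.  -1.  14.6]
27.8333
```

View pics/f_scene.png

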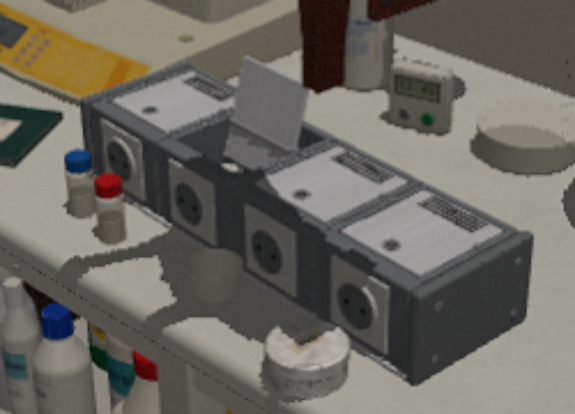

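View pics/f_side.png

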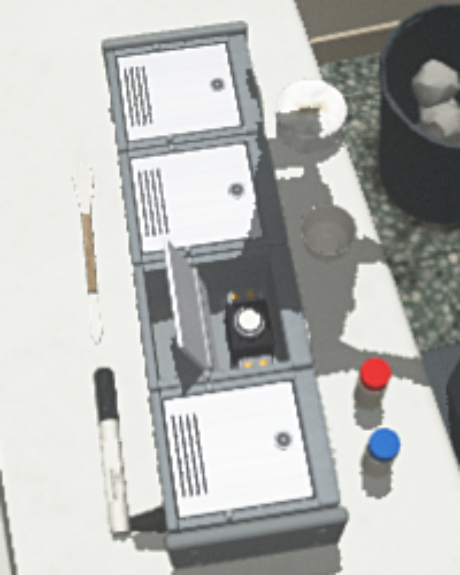

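The button bottomed at 62.2 mm, about 6 mm of travel. The cover still leans back (side view, 185,310), the other covers are flush, nothing around has moved, and the robot is clear.

```bash
python3 -c "
from bench import *
job_done();print(state()['time'])"
```

```text
the job is handed in; nothing more can be done
the job is handed in; nothing more can be done
```

The job is done and handed in; the last clock reading beforehand was about 28 s of the 58 s allowed. No verdict is reported.

- **Finding the cover:** With the fingers closed I pressed the ribs of bay 1 and then bay 2. Bay 1 held at 8.6 N with about 0.2 mm of give, so it is locked. Bay 2 gave way at about 4 N. I did not press bays 3 and 4.
- **Opening it:** I pressed the rear of bay 2's cover down until the front stood at about 60°, judged by geometry and the pictures. I then pushed it back from the front until it met its stop at 7.6 N.
- **Reset button:** I pressed it until it bottomed, with the fingertips at 62.2 mm. That is about 6 mm of travel, with 14.6 N at the end.

In the last pictures the cover leans back, the other three are flush, the six small things look unmoved by eye, and the gripper is clear. No check failed. The only disagreement was 2–3 mm between the two cameras' positions for the duct, which made no difference to the contacts.

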